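Clear the print: hang the headband frame on the rail and start the next one

TASK

Take the finished headband frame off the printer's plate and drape it gently over the horizontal rail, in the gap between the two frames already hanging there, so that it rests on the bar by the inside of its arch, level and square across the bar like its neighbours, touching neither of them; do not let it fall. Then, with the frame hanging free, press the printer's start button fully down and let it come back up. Leave the hanging frames, the small printed tray and the glue jar where they are.

Things in the scene. Friction and masses are not known exactly. Their poses are not given: they have to be found in the camera images.
- frame_mid (a point): The print to move: white plastic ear-defender headband, an arch standing upright on the printer's plate, about 120 g; 144 mm across (its x), 42 mm deep at the feet, 30 mm in the band (y), 150 mm tall (z up). Point on its centre line, 75 mm above the feet. Legs 128 mm apart inside. Arch top: flat, 40 mm across, underside 105 mm above the feet; then sloping shoulders. Either way round is good.
- frame_tab (a point): Grasp point on the frame's upright tab on top of the arch: 12 mm thick along the frame's x, 30 mm wide along y, from 112 to 150 mm above the feet. The point is 132 mm above the feet, 57 above frame_mid, 27 above the underside of the arch's top. Axes as the frame's. Gripped across its 12 mm, the bar passes below the fingertips.
- printer: Fixed desktop printer, grey base, its bed slid out to the front; origin on the table under the centre of the plate (257 mm square, top at 85 mm). Its y points from the front (the table's middle) to the back. A gantry 440 mm high stands at y = +105 mm and beyond (uprights at x = +-205, y = +180 to 240 mm; print head from 215 mm up).
- start_top (a point): Centre of the top face of the printer's grey round start button (36 mm diameter), facing up on the white control pod in front of the plate. It is pressed straight down, 6 mm travel against a spring, 5 N at the bottom.
- start (a joint): Travel of the start button: 0 up, 0.006 m fully down; springs back.
- rail_mid (a point): Top of the middle of the fixed horizontal steel bar, 150 mm above the table. The bar is 20 mm in diameter and runs along this frame's x axis between two posts at x = +-200 mm (158 mm high); y is level, across the bar.
- hung_a_mid (a point): Frame of the same shape already hanging on the bar, on the rail's -x side: point on its centre line, 75 mm above its feet. Axes as the rail's: 42 mm deep along the bar, 144 mm across it, feet 45 mm above the table, tab top at 195 mm. It slides along the bar if pushed.
- hung_b_mid (a point): The other hanging frame, on the rail's +x side; as hung_a_mid.
- tray_mid (a point): Centre of a small white printed tray, 100 x 50 x 30 mm, with compartments, at the back of the plate: a bystander.
- glue_mid (a point): Middle, 50 mm up, of a white glue jar, 34 mm in diameter and 100 mm tall, on the table between the printer and the rail: a bystander.
Mind the look-alikes: they are no part of the job. What is shaped like the part that bears frame_mid but orange or red is not meant.

How it is judged:
On the way, in this order (a step that is already met when the one before it is completed fails the run):
1. the frame hangs on the bar between the two others, let go (z of frame_mid in the frame of rail_mid between -0.037 and -0.023 m and y of frame_mid in the frame of rail_mid between -0.02 and 0.02 m and angle between frame_mid's own z axis and vertical below 0.2 rad and angle between the y axis of frame_mid and the x axis of rail_mid, either way round below 0.2 rad and x of frame_mid in the frame of hung_a_mid above 0.043 m and x of frame_mid in the frame of hung_b_mid below -0.043 m and contact force between frame and rail above 0.2 N and linear speed of frame below 0.03 m/s and contact force between the fingers and frame below 0.05 N), for 0.3 s.
2. the start button is pressed fully down (value of joint start above 0.0045 m), for 0.05 s.
At the end, for the whole second after the job is handed in: The frame rests on the bar by its arch (height within 7 mm, centre within 20 mm of the bar's line), level and square within 0.2 rad, its centre over 43 mm along the bar from each hanging frame's, at rest; the start button is up (under 1.5 mm) (z of frame_mid in the frame of rail_mid between -0.037 and -0.023 m and y of frame_mid in the frame of rail_mid between -0.02 and 0.02 m and angle between frame_mid's own z axis and vertical below 0.2 rad and angle between the y axis of frame_mid and the x axis of rail_mid, either way round below 0.2 rad and x of frame_mid in the frame of hung_a_mid above 0.043 m and x of frame_mid in the frame of hung_b_mid below -0.043 m and contact force between frame and rail above 0.2 N and linear speed of frame below 0.03 m/s and value of joint start below 0.0015 m); the robot touches nothing.
It fails at once if the frame is let fall (faster than 0.5 m/s out of the fingers) (linear speed of frame above 0.5 m/s and contact force between the fingers and frame below 0.05 N).
It fails at once if a hanging frame is shifted by more than 15 mm (distance of any of hung_a_mid, hung_b_mid from where it was at the start of the episode above 0.015 m).
It fails at once if the tray or the glue jar is shifted by more than 20 mm (distance of any of tray_mid, glue_mid from where it was at the start of the episode above 0.02 m).
It also fails if it takes over 54 s, if anything falls off the work surface, if the arm or the gripper's body presses on something with over 40 N, if the wrist force passes 120 N, or if a joint passes its speed limit or range.

ROBOT

A 6-joint arm with a two-finger parallel gripper is mounted at the origin on the work surface. World frame = base frame: x ahead of the robot, y to its left, z up, the work surface at z = 0. Lengths are in m, angles in rad, forces in N, time in s.
With the tool pointing down it reaches from about 0.375 to 0.975 m from the base axis. Payload 3.8 kg.
Tool frame: the origin (TCP) lies at the very end of the fingers, on their centre line; the grasp point (between the pads) lies 19 mm behind it; z points along the fingers, y is the line along which they close (so a half turn about z gives the same grasp; the last joint's range is limited). The gripper opens to 85 mm and grips with 20 to 120 N. Pads are 22 mm wide; open, the fingers measure 114 mm over their backs; the gripper's body (76 mm by 85 mm) begins 54 mm behind the grasp point. The pads swing forward as they close: fully open they stand 13 mm farther back than shut.
Start: joints at [-1.307, 0.264, 1.604, -0, 1.274, -0.037], TCP at [0.2, -0.645, 0.231] pointing down, gripper open.
Joint ranges: [-2.63, 2.63], [-0.94, 2.18], [0.31, 2.57], [-1.31, 4.45], [0, 2.66], [-2.55, 2.55]. Speed limits (rad/s): [2.57, 2.57, 3.14, 3.14, 3.14, 3.14].

INTERFACE

Orientations are given as a rotation vector (axis times angle).
In Python, from workcell import read_state, read_camera, calibration, finish_job gives the robot as it stands.
- The arm moves only by the tool step_arm, never from a script. Its argument "commands" is a list of rows, each an object of numbers: "fingers": the gripper's target within -1 to 1 (shut at 1, half-way at 0, fully open at -1); "dx", "dy", "dz": the shift along the tool's x, y, z in m; "roll": the turn about the tool's z in degrees. In form: [{"fingers": .., "dx": .., "dy": .., "dz": .., "roll": ..}, ...]. A call has 1 to 8 rows; each row is the pose to reach, as a shift and turn from the pose commanded when the call began, along the tool's axes at that moment; what a row does not reach only later rows make up. A row lasts 1/8 s, in which the tool goes at most 62.5 mm and 10.7 degrees, less where a joint would pass 70% of its speed; a pose out of reach is approached as far as the arm can. A call with a gripper value outside its range is refused whole. The fingers move at their own pace and stop on an object; "squeeze" is the grip in N (left out, the last holds). Time passes only in rows, so rows that repeat a pose let the fingers close. It gives the time, the measured TCP pose, the force, the opening and the grip force at its end, in the units of the state.
- read_state(): the state, without advancing time (a new reading comes with each control period).
- read_camera(name): name is "scene" or "top" or "wrist"; returns (picture, depth): 480x640x3 uint8, blue, green, red; 480x640 float32, m along the optical axis (not along the pixel's ray), 0 where there is no reading.
- calibration(name): a dict with "intrinsics" (3x3 intrinsics, pixels), "world_to_cam" (4x4, takes a point from world to camera coordinates). Camera axes: x right, y up, looking along -z (the intrinsics and any distortion apply to the point x, -y, -z); pixel columns grow to the right and rows downward; lengths in m; the calibration is good to about 2 mm. A picture is of the moment at which its call begins: read the wrist's pose just before it. calibration takes no time and is no camera call; for the wrist camera it gives the pose at the moment of the call.
- finish_job(): hands the job in; it is judged then, once.
The state is a dict: "time": time; "q": joint angles; "joint_vel": joint speeds; "joint_torque": joint torques, N m; "tool_pos": TCP position; "tcp_rot": TCP orientation; "wrist_force": force on the tool from outside, world axes, zero at the start; "torque": the same for the moment, N m; "width": opening from 0.0 (shut) to 1.0 (fully open); "grip_force": force on a finger pad.
Only numpy, scipy, OpenCV 4.12 (cv2) and the standard library are available. Lean on these libraries where they do the work, as an engineer would, in place of code of your own. Each camera call takes 0.05 s, during which the arm holds its last target. There are 200 camera calls.

## Working session

There is one attempt and no reset: what is moved stays moved. The work goes in short steps, Python scripts to look and compute and a tool call to move; the robot and the scene stay as the last step left them, time stands still between calls to the robot, and variables do not carry over. Pictures are saved under pics/ and viewed, at most 10 in all, crops included, and the job is handed in when it is done.

Besides the shell and the picture viewer there is one more tool, called after "Emit:" in YAML: its name, and indented under it one key for each argument. step_arm: Moves the arm, as the interface text tells. Its arguments: {"type":"object","properties":{"commands":{"type":"array","items":{"type":"object","properties":{"fingers":{"type":"number"},"dx":{"type":"number"},"dy":{"type":"number"},"dz":{"type":"number"},"roll":{"type":"number"}}}},"squeeze":{"type":"number"}},"required":["commands"]}

```bash
mkdir -p pics; cat > h.py <<'E'
import numpy as np, cv2
from workcell import *
def cloud(name):
    c=calibration(name); im,d=read_camera(name)
    K=np.array(c["intrinsics"]); T=np.linalg.inv(np.array(c["world_to_cam"]))
    v,u=np.mgrid[:480,:640]
    x=(u-K[0,2])/K[0,0]*d; y=(v-K[1,2])/K[1,1]*d
    P=np.stack([x,-y,-d,np.ones_like(d)],-1)@T.T
    P=P[...,:3]; P[d==0]=np.nan
    return im,P
E
python3 - <<'E'
from h import *
s=read_state(); print({k:np.round(v,3) for k,v in s.items()})
c=calibration("top"); print(c)
for n in ("scene","top"):
    im,P=cloud(n); cv2.imwrite(f"pics/{n}0.png",im); np.save(f"{n}.npy",P)
E
```

```text
{'time': np.float64(0.0), 'q': array([-1.307,  0.265,  1.605,  0.   ,  1.274, -0.037]), 'joint_vel': array([ 0.001, -0.   ,  0.003, -0.001,  0.   ,  0.001]), 'joint_torque': array([ 1.0000e-03, -5.1510e+01, -3.6731e+01,  0.0000e+00,  1.3000e-02,
       -0.0000e+00]), 'tool_pos': array([ 0.2  , -0.644,  0.23 ]), 'tcp_rot': array([-3.104, -0.47 ,  0.   ]), 'wrist_force': array([0.971, 0.375, 0.039]), 'torque': array([ 0.061, -0.047,  0.008]), 'grip_force': np.float64(0.0), 'width': np.float64(1.004)}
{'intrinsics': array([[596.50524132,   0.        , 317.81246699],
       [  0.        , 596.50524132, 235.24974429],
       [  0.        ,   0.        ,   1.        ]]), 'world_to_cam': array([[ 0.01614494, -0.99972625,  0.01693442,  0.11305848],
       [ 0.99898438,  0.01684088,  0.04179234, -0.48969836],
       [-0.04206608,  0.01624248,  0.9989828 , -1.64890386],
       [ 0.        ,  0.        ,  0.        ,  1.        ]])}
```

```bash
ls pics
```

```text
scene0.png
top0.png
```

View pics/scene0.png

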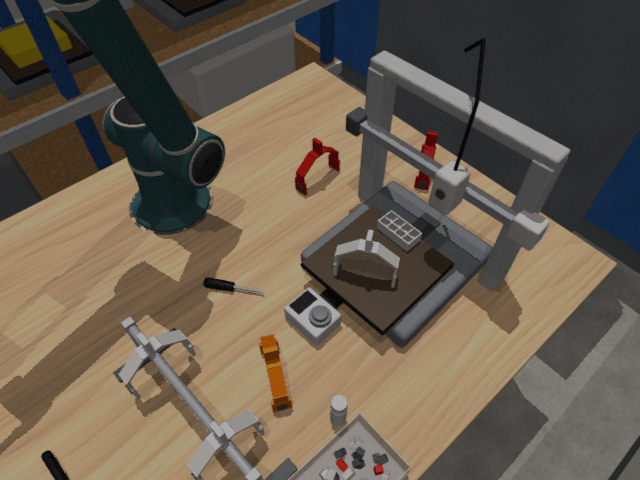

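View pics/top0.png

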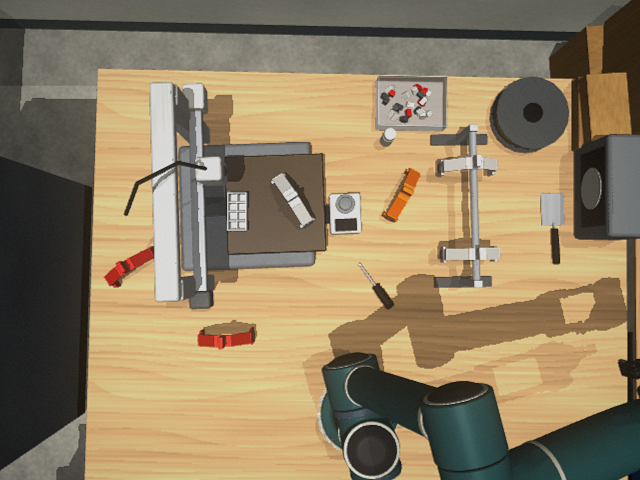

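The top view shows the frame at about (293,199), the start button at (346,203), the rail from (473,130) to (476,283), hung frames at (468,165) and (470,254), the tray at (237,211) and the glue jar at (389,136). The orange and red arches are decoys.

```bash
python3 - <<'E'
from h import *
P=np.load("top.npy"); S=np.load("scene.npy")
def sel(P,box,z0,z1,nm):
    u0,u1,v0,v1=box; Q=P[v0:v1,u0:u1].reshape(-1,3); Q=Q[(Q[:,2]>z0)&(Q[:,2]<z1)]
    r=cv2.minAreaRect(Q[:,:2].astype(np.float32)*1000) if len(Q)>3 else None
    print(nm,len(Q),"mean",Q.mean(0).round(4),"med z",np.median(Q[:,2]).round(4),"max",Q[:,2].max().round(4),"rect",np.round(np.r_[r[0],r[1],r[2]],1)); return Q
sel(P,(220,330,160,250),.06,.095,"plate")
F=sel(P,(265,322,165,235),.12,.26,"frame"); 
T=sel(P,(265,322,165,235),.222,.26,"tab")
sel(P,(228,250,190,232),.1,.14,"tray")
sel(P,(333,360,192,216),.03,.2,"buttonreg")
sel(P,(338,354,196,210),.03,.2,"button")
sel(P,(378,400,125,148),.05,.15,"glue")
R=sel(P,(465,485,180,240),.13,.16,"rail")
sel(P,(432,505,148,182),.17,.21,"hb tab")
sel(P,(432,505,148,182),.09,.21,"hb")
sel(P,(432,505,238,268),.17,.21,"ha tab")
sel(P,(432,505,238,268),.09,.21,"ha")
sel(P,(458,485,120,135),.1,.21,"post1");sel(P,(458,485,277,292),.1,.21,"post2")
for y in range(140,285,15): 
  q=P[y,462:490]; print(y,q[np.nanargmax(q[:,2])].round(4))
# scene cloud in world regions
Q=S.reshape(-1,3)
C=T.mean(0)
m=(np.hypot(*(Q[:,:2]-C[:2]).T)<.1)
for a,b in((.222,.26),(.1,.26)):
  q=Q[m&(Q[:,2]>a)&(Q[:,2]<b)]; r=cv2.minAreaRect(q[:,:2].astype(np.float32)*1000); print("scene",len(q),q.mean(0).round(4),r)
im=cv2.imread("pics/top0.png"); cv2.imwrite("pics/z.png",np.hstack([cv2.resize(im[150:250,220:370],None,fx=2.6,fy=2.6,interpolation=2),cv2.resize(im[130:290,430:510],None,fx=2.6,fy=2.6)[:260]]))
E
```

```text
plate 7930 mean [0.5623 0.2421 0.0848] med z 0.0854 max 0.095 rect [566.  245.6 240.2 282.6   0.9]
frame 723 mean [0.5685 0.1892 0.1838] med z 0.1846 max 0.2417 rect [570.7 190.6 146.   40.8  34.3]
tab 67 mean [0.5717 0.1912 0.2341] med z 0.2344 max 0.2417 rect [572.  191.4  12.1  29.7  32.8]
tray 314 mean [0.5446 0.3329 0.1103] med z 0.1101 max 0.1248 rect [543.  335.1 100.1  48.3   1.3]
buttonreg 604 mean [0.5709 0.0466 0.0581] med z 0.0561 max 0.0824 rect [572.5  46.2  61.4  72.1   1.4]
button 223 mean [0.5747 0.0491 0.0682] med z 0.0688 max 0.0824 rect [575.7  48.3  37.7  41.9   0.6]
glue 201 mean [ 0.7592 -0.0623  0.0854] med z 0.0967 max 0.1091 rect [ 7.653e+02 -6.700e+01  5.050e+01  5.790e+01  5.000e-01]
rail 466 mean [ 0.5542 -0.2755  0.1474] med z 0.1477 max 0.1584 rect [ 555.8 -276.3  154.    22.     2.6]
hb tab 90 mean [ 0.6728 -0.2707  0.1899] med z 0.193 max 0.2019 rect [ 673.4 -271.3   13.2   29.4   87.2]
hb 854 mean [ 0.6716 -0.2637  0.1458] med z 0.1464 max 0.2019 rect [ 671.2 -271.7  144.    85.3   71.3]
ha tab 88 mean [ 0.4417 -0.279   0.1906] med z 0.1923 max 0.201
[... 226 characters left out ...]
68.7   22.6   26.    89.7]
post2 134 mean [ 0.3682 -0.2798  0.1468] med z 0.1517 max 0.1663 rect [ 369.9 -283.4   25.8   24.8    5.1]
140 [ 0.7332 -0.266   0.1523]
155 [ 0.6859 -0.268   0.2005]
170 [ 0.6556 -0.2712  0.1536]
185 [ 0.6168 -0.2709  0.1554]
200 [ 0.5788 -0.2723  0.1512]
215 [ 0.5402 -0.2722  0.1522]
230 [ 0.5018 -0.277   0.1542]
245 [ 0.4635 -0.2765  0.1567]
260 [ 0.4254 -0.2802  0.1531]
275 [ 0.3873 -0.2775  0.1542]
scene 84 [0.5769 0.1911 0.2328] ((574.869873046875, 193.4370574951172), (11.724823951721191, 33.4063606262207), 34.33241271972656)
scene 1015 [0.5784 0.1906 0.1779] ((576.5172119140625, 190.8900146484375), (149.65689086914062, 39.520904541015625), 33.54322052001953)
```

View pics/z.png

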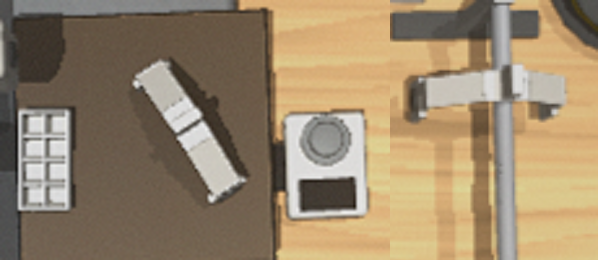

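```bash
cat > goal.py <<'E'
import sys
from h import *
from scipy.spatial.transform import Rotation as R
def goal(x,y,z,yaw):
    s=read_state(); M=R.from_rotvec(s["tcp_rot"]).as_matrix()
    d=M.T@(np.array([x,y,z])-s["tool_pos"]); a=np.degrees(np.arctan2(M[1,1],M[0,1]))
    print("t",round(float(s["time"]),2),"pos",s["tool_pos"].round(4),"yaw",a.round(2),"d",(d*1000).round(1),"roll",round(-((yaw-a+180)%360-180),2),"tilt",M[:,2].round(4),"f",s["wrist_force"].round(2),"w",round(float(s["width"]),3),"q",s["q"].round(2))
if __name__=="__main__": goal(*map(float,sys.argv[1:]))
E
python3 goal.py .573 .191 .33 33.7
```

```text
t 0.1 pos [ 0.1998 -0.6441  0.2301] yaw -72.77 d [ 603.9 -687.2  -98.5] roll -106.47 tilt [-5.e-04  2.e-03 -1.e+00] f [-0.26  0.17 -0.24] w 1.0 q [-1.31  0.26  1.61  0.    1.27 -0.04]
```

Emit:
step_arm:
  commands:
    - {"fingers": -1,"dx": 0.02,"dy": -0.02,"dz": -0.05,"roll": -7}
    - {"fingers": -1,"dx": 0.05,"dy": -0.06,"dz": -0.09,"roll": -14}
    - {"fingers": -1,"dx": 0.09,"dy": -0.1,"dz": -0.1,"roll": -21}
    - {"fingers": -1,"dx": 0.13,"dy": -0.145,"dz": -0.1,"roll": -28}
    - {"fingers": -1,"dx": 0.17,"dy": -0.19,"dz": -0.1,"roll": -35}
    - {"fingers": -1,"dx": 0.21,"dy": -0.235,"dz": -0.1,"roll": -42}
    - {"fingers": -1,"dx": 0.25,"dy": -0.28,"dz": -0.1,"roll": -49}
    - {"fingers": -1,"dx": 0.29,"dy": -0.33,"dz": -0.1,"roll": -56}
  squeeze: 40

```text
time: 1.1
tool_pos: [0.3789, -0.2431, 0.3309]
tcp_rot: [-2.518, -1.878, -0.0]
wrist_force: [1.1, 0.3, 0.1]
width: 1.0
grip_force: 0.0
```

```bash
python3 goal.py .573 .191 .33 33.7
```

```text
t 1.1 pos [ 0.3789 -0.2431  0.3309] yaw -16.57 d [471.5  62.2   1. ] roll -50.27 tilt [ 0.e+00  2.e-04 -1.e+00] f [1.1  0.26 0.07] w 1.0 q [-0.63 -0.22  1.92  0.    1.44 -0.34]
```

Emit:
step_arm:
  commands:
    - {"fingers": -1,"dx": 0.055,"dy": 0.008,"dz": 0,"roll": -7}
    - {"fingers": -1,"dx": 0.115,"dy": 0.016,"dz": 0,"roll": -14}
    - {"fingers": -1,"dx": 0.175,"dy": 0.024,"dz": 0,"roll": -21}
    - {"fingers": -1,"dx": 0.235,"dy": 0.032,"dz": 0,"roll": -28}
    - {"fingers": -1,"dx": 0.295,"dy": 0.04,"dz": 0,"roll": -35}
    - {"fingers": -1,"dx": 0.355,"dy": 0.048,"dz": 0,"roll": -42}
    - {"fingers": -1,"dx": 0.415,"dy": 0.055,"dz": 0,"roll": -49}
    - {"fingers": -1,"dx": 0.4715,"dy": 0.0622,"dz": 0,"roll": -50.3}

```text
time: 2.1
tool_pos: [0.5744, 0.1906, 0.3307]
tcp_rot: [-1.483, -2.769, 0.001]
wrist_force: [0.2, -0.4, 0.3]
width: 1.002
grip_force: 0.0
```

```bash
python3 goal.py .573 .191 .30 33.7; python3 - <<'E'
from h import *
im,P=cloud("wrist"); cv2.imwrite("pics/w1.png",im)
Q=P.reshape(-1,3); print("zrange",np.nanmin(Q[:,2]),np.nanmax(Q[:,2]))
near=np.hypot(Q[:,0]-.573,Q[:,1]-.191)<.1
for a,b in((.225,.245),(.12,.245)):
    q=Q[near&(Q[:,2]>a)&(Q[:,2]<b)]; print(len(q),q.mean(0).round(4) if len(q) else "", np.median(q[:,2]), cv2.minAreaRect(q[:,:2].astype(np.float32)*1000))
q=Q[near&(Q[:,2]>.07)&(Q[:,2]<.1)]; print("plate",np.median(q[:,2]))
E
```

```text
t 2.1 pos [0.5744 0.1906 0.3307] yaw 33.66 d [ 1.1 -0.9 30.7] roll -0.04 tilt [-6.e-04 -4.e-04 -1.e+00] f [ 0.16 -0.44  0.33] w 1.002 q [ 0.28  0.09  1.63 -0.    1.43 -0.31]
zrange -0.46329492188839827 0.4302916978820908
589 [0.5724 0.1913 0.2348] 0.23518827671883322 ((572.9064331054688, 190.02667236328125), (11.451290130615234, 29.204011917114258), 33.69478988647461)
5244 [0.5724 0.1917 0.1875] 0.1887604725203094 ((571.914306640625, 192.1734161376953), (142.62928771972656, 36.37224197387695), 34.023319244384766)
plate 0.08538146005603181
```

View pics/w1.png

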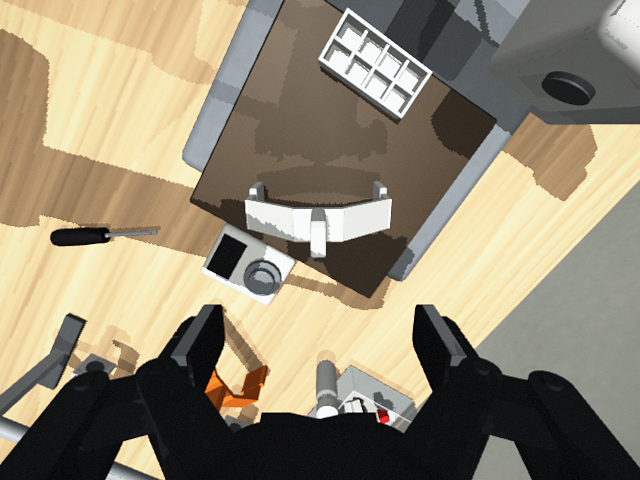

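The wrist view shows the tab centred between the open fingers at about (319,230), with the tray and the print head well clear. Measured tab centre is (0.5725, 0.191), top at z = 0.235, yaw 33.7°. Descending.

Emit:
step_arm:
  commands:
    - {"fingers": -1,"dx": 0.001,"dy": -0.001,"dz": 0.03}
    - {"fingers": -1,"dx": 0.001,"dy": -0.001,"dz": 0.065}
    - {"fingers": -1,"dx": 0.001,"dy": -0.001,"dz": 0.095}
    - {"fingers": -1,"dx": 0.001,"dy": -0.001,"dz": 0.115}
    - {"fingers": -1,"dx": 0.001,"dy": -0.001,"dz": 0.128}
    - {"fingers": -1,"dx": 0.001,"dy": -0.001,"dz": 0.128}

```text
invalid input
```

```bash
python3 goal.py .5725 .1912 .202 33.7
```

```text
t 2.15 pos [0.5763 0.1967 0.3296] yaw 33.82 d [ -3.   -6.6 127.6] roll 0.12 tilt [ 2.0e-04  5.3e-03 -1.0e+00] f [ 3.47  4.37 -0.23] w 0.997 q [ 0.29  0.09  1.62  0.01  1.42 -0.31]
```

Emit:
step_arm:
  commands:
    - {"fingers": -1,"dx": 0,"dy": 0,"dz": 0,"roll": 0}
    - {"fingers": -1,"dx": 0,"dy": 0,"dz": 0,"roll": 0}
    - {"fingers": -1,"dx": 0,"dy": 0,"dz": 0.05,"roll": 0}
    - {"fingers": -1,"dx": 0,"dy": 0,"dz": 0.07,"roll": 0}
    - {"fingers": -1,"dx": 0,"dy": 0,"dz": 0.07,"roll": 0}

```text
time: 2.78
tool_pos: [0.5727, 0.1871, 0.2593]
tcp_rot: [-1.487, -2.764, 0.005]
wrist_force: [1.2, -0.2, -0.1]
width: 1.001
grip_force: 0.0
```

```bash
python3 goal.py .5725 .1912 .202 33.7
```

```text
t 2.77 pos [0.5727 0.1871 0.2593] yaw 33.45 d [ 3.5  2.4 57.3] roll -0.25 tilt [-0.0043 -0.0013 -1.    ] f [ 1.25 -0.23 -0.12] w 1.001 q [ 0.27  0.11  1.73 -0.    1.3  -0.31]
```

Emit:
step_arm:
  commands:
    - {"fingers": -1,"dx": 0,"dy": 0,"dz": 0,"roll": 0}
    - {"fingers": -1,"dx": 0.002,"dy": 0.001,"dz": 0.02,"roll": 0}
    - {"fingers": -1,"dx": 0.002,"dy": 0.001,"dz": 0.04,"roll": 0}
    - {"fingers": -1,"dx": 0.002,"dy": 0.001,"dz": 0.057,"roll": 0}
    - {"fingers": -1,"dx": 0.002,"dy": 0.001,"dz": 0.057,"roll": 0}
    - {"fingers": -1,"dx": 0.002,"dy": 0.001,"dz": 0.057,"roll": 0}

```text
time: 3.52
tool_pos: [0.574, 0.1908, 0.2042]
tcp_rot: [-1.486, -2.768, 0.0]
wrist_force: [-0.5, -0.5, 1.2]
width: 0.998
grip_force: 0.0
```

```bash
python3 goal.py .5725 .1912 .202 33.7
```

```text
t 3.52 pos [0.574  0.1908 0.2042] yaw 33.54 d [ 1.2 -1.   2.2] roll -0.16 tilt [-1.e-04 -0.e+00 -1.e+00] f [-0.47 -0.47  1.17] w 0.998 q [ 0.28  0.15  1.79 -0.    1.2  -0.31]
```

Emit:
step_arm:
  commands:
    - {"fingers": -0.2,"dx": 0.001,"dy": -0.001,"dz": 0.001,"roll": 0}
    - {"fingers": 0.4,"dx": 0.001,"dy": -0.001,"dz": 0.001,"roll": 0}
    - {"fingers": 1,"dx": 0.001,"dy": -0.001,"dz": 0.001,"roll": 0}
    - {"fingers": 1,"dx": 0.001,"dy": -0.001,"dz": 0.001,"roll": 0}
    - {"fingers": 1,"dx": 0.001,"dy": -0.001,"dz": 0.001,"roll": 0}
    - {"fingers": 1,"dx": 0.001,"dy": -0.001,"dz": 0.001,"roll": 0}
    - {"fingers": 1,"dx": 0.001,"dy": -0.001,"dz": 0.001,"roll": 0}
    - {"fingers": 1,"dx": 0.001,"dy": -0.001,"dz": 0.001,"roll": 0}
  squeeze: 40

```text
time: 4.53
tool_pos: [0.5726, 0.1911, 0.2034]
tcp_rot: [1.486, 2.768, 0.0]
wrist_force: [0.2, 1.1, 0.4]
width: 0.138
grip_force: 43.1
```

```bash
python3 goal.py .5725 .1912 .202 33.7
```

```text
t 4.53 pos [0.5726 0.1911 0.2034] yaw 33.53 d [ 0.2 -0.   1.4] roll -0.17 tilt [ 2.e-04  1.e-04 -1.e+00] f [0.15 1.12 0.44] w 0.138 q [ 0.28  0.15  1.79  0.    1.2  -0.3 ]
```

Gripped (11.7 mm opening). Lifting.

Emit:
step_arm:
  commands:
    - {"fingers": 1,"dx": 0,"dy": 0,"dz": -0.01,"roll": 0}
    - {"fingers": 1,"dx": 0,"dy": 0,"dz": -0.03,"roll": 0}
    - {"fingers": 1,"dx": 0,"dy": 0,"dz": -0.06,"roll": 0}
    - {"fingers": 1,"dx": 0,"dy": 0,"dz": -0.09,"roll": 0}
    - {"fingers": 1,"dx": 0,"dy": 0,"dz": -0.12,"roll": 0}
    - {"fingers": 1,"dx": 0,"dy": 0,"dz": -0.15,"roll": 0}
    - {"fingers": 1,"dx": 0,"dy": 0,"dz": -0.165,"roll": 0}
    - {"fingers": 1,"dx": 0,"dy": 0,"dz": -0.167,"roll": 0}

```text
time: 5.52
tool_pos: [0.5731, 0.1912, 0.3723]
tcp_rot: [1.485, 2.766, 0.003]
wrist_force: [0.2, 0.4, -1.6]
width: 0.138
grip_force: 42.9
```

```bash
python3 goal.py .557 -.2755 .37 -87.8
```

```text
t 5.53 pos [0.5731 0.1912 0.3723] yaw 33.53 d [-380.1 -271.2    1.8] roll 121.33 tilt [ 2.9e-03  8.0e-04 -1.0e+00] f [ 0.18  0.43 -1.56] w 0.138 q [ 0.28  0.07  1.57 -0.    1.5  -0.3 ]
```

Emit:
step_arm:
  commands:
    - {"fingers": 1,"dx": -0.008,"dy": -0.006,"dz": 0,"roll": 4}
    - {"fingers": 1,"dx": -0.03,"dy": -0.021,"dz": 0,"roll": 11}
    - {"fingers": 1,"dx": -0.06,"dy": -0.043,"dz": 0,"roll": 19}
    - {"fingers": 1,"dx": -0.09,"dy": -0.064,"dz": 0,"roll": 27}
    - {"fingers": 1,"dx": -0.12,"dy": -0.086,"dz": 0,"roll": 35}
    - {"fingers": 1,"dx": -0.15,"dy": -0.107,"dz": 0,"roll": 43}
    - {"fingers": 1,"dx": -0.18,"dy": -0.128,"dz": 0,"roll": 51}
    - {"fingers": 1,"dx": -0.21,"dy": -0.15,"dz": 0,"roll": 59}

```text
time: 6.52
tool_pos: [0.5627, -0.0679, 0.3684]
tcp_rot: [-2.659, -1.67, 0.003]
wrist_force: [0.5, -0.3, -0.5]
width: 0.134
grip_force: 42.9
```

```bash
python3 goal.py .557 -.2755 .37 -87.8
```

```text
t 6.53 pos [ 0.5627 -0.0679  0.3684] yaw -25.73 d [-189.5   85.    -1.7] roll 62.07 tilt [-2.9e-03  5.0e-04 -1.0e+00] f [ 0.47 -0.33 -0.48] w 0.134 q [-0.16  0.01  1.65  0.    1.49  0.28]
```

Emit:
step_arm:
  commands:
    - {"fingers": 1,"dx": -0.03,"dy": 0.013,"dz": 0,"roll": 9}
    - {"fingers": 1,"dx": -0.06,"dy": 0.027,"dz": 0,"roll": 18}
    - {"fingers": 1,"dx": -0.09,"dy": 0.04,"dz": 0,"roll": 27}
    - {"fingers": 1,"dx": -0.12,"dy": 0.054,"dz": 0,"roll": 36}
    - {"fingers": 1,"dx": -0.15,"dy": 0.067,"dz": 0,"roll": 45}
    - {"fingers": 1,"dx": -0.175,"dy": 0.079,"dz": 0,"roll": 53}
    - {"fingers": 1,"dx": -0.187,"dy": 0.084,"dz": 0,"roll": 60}
    - {"fingers": 1,"dx": -0.1895,"dy": 0.085,"dz": 0,"roll": 62}

```text
time: 7.52
tool_pos: [0.5581, -0.2751, 0.3683]
tcp_rot: [-3.139, -0.066, 0.004]
wrist_force: [-0.7, -0.1, -1.2]
width: 0.135
grip_force: 42.9
```

Emit:
step_arm:
  commands:
    - {"fingers": 1,"dx": 0,"dy": 0,"dz": 0,"roll": 0}
    - {"fingers": 1,"dx": 0,"dy": 0,"dz": 0,"roll": 0}
    - {"fingers": 1,"dx": 0,"dy": 0,"dz": 0,"roll": 0}

```text
time: 7.9
tool_pos: [0.5589, -0.2739, 0.3704]
tcp_rot: [-3.141, -0.072, -0.0]
wrist_force: [0.3, -0.6, 0.1]
width: 0.133
grip_force: 42.9
```

```bash
python3 goal.py .557 -.2755 .37 -87.8; python3 - <<'E'
from h import *
for n in("wrist","top","scene"):
    im,P=cloud(n); cv2.imwrite(f"pics/{n}2.png",im)
    Q=P.reshape(-1,3)
    def box(nm,x0,x1,y0,y1,z0,z1):
        q=Q[(Q[:,0]>x0)&(Q[:,0]<x1)&(Q[:,1]>y0)&(Q[:,1]<y1)&(Q[:,2]>z0)&(Q[:,2]<z1)]
        if len(q)>5: print(n,nm,len(q),q.mean(0).round(4),q.min(0).round(3),q.max(0).round(3),np.round(np.hstack([np.ravel(a) for a in cv2.minAreaRect(q[:,:2].astype(np.float32)*1000)]),1))
    box("frame",.5,.62,-.4,-.15,.24,.37); box("rail",.48,.63,-.3,-.25,.135,.165)
    box("ha tab",.4,.48,-.31,-.25,.18,.21); box("hb tab",.64,.71,-.31,-.25,.18,.21)
E
```

```text
t 7.9 pos [ 0.5589 -0.2739  0.3704] yaw -87.38 d [-2.   1.5  0.4] roll 0.42 tilt [ 1.e-04  1.e-04 -1.e+00] f [ 0.34 -0.57  0.08] w 0.133 q [-0.5   0.11  1.53  0.    1.5   1.03]
wrist frame 11115 [ 0.564  -0.2761  0.3373] [ 0.538 -0.348  0.253] [ 0.583 -0.204  0.37 ] [ 560.6 -276.2   39.2  143.8    2.7]
wrist rail 2265 [ 0.5594 -0.2796  0.1479] [ 0.481 -0.292  0.139] [ 0.63  -0.268  0.152] [ 555.2 -279.9  149.5   20.     2.1]
wrist hb tab 507 [ 0.6759 -0.2756  0.195 ] [ 0.661 -0.282  0.18 ] [ 0.691 -0.27   0.197] [ 676.  -275.9   30.1   11.3    2.6]
top frame 500 [ 0.5528 -0.2219  0.327 ] [ 0.533 -0.339  0.252] [ 0.575 -0.198  0.369] [ 558.3 -267.8   41.7  140.3    4.2]
top rail 342 [ 0.5481 -0.2757  0.1476] [ 0.482 -0.289  0.136] [ 0.629 -0.265  0.158] [ 555.  -277.3  147.3   22.     2.4]
top ha tab 75 [ 0.4421 -0.2792  0.1933] [ 0.428 -0.287  0.181] [ 0.455 -0.272  0.2  ] [ 441.8 -279.7   28.    14.     5.8]
top hb tab 72 [ 0.673  -0.2714  0.1933] [ 0.659 -0.279  0.18 ] [ 0.688 -0.266  0.201] [ 673.6 -271.7   13.1   29.7   87.8]
scene frame 1792 [ 0.5647 -0.2758  0.3349] [ 0.537 -0.347  0.25 ] [ 0.585 -0.197  0.37 ] [ 561.1 -271.9   41.3  149.8    3. ]
scene rail 823 [ 0.5579 -0.2755  0.1471] [ 0.48  -0.287  0.137] [ 0.63  -0.263  0.154] [ 555.2 -275.1  149.9   20.     1.9]
scene hb tab 150 [ 0.6788 -0.2713  0.1929] [ 0.662 -0.277  0.181] [ 0.693 -0.265  0.198] [ 677.1 -271.1   30.7   11.8    1.9]
```

View pics/wrist2.png

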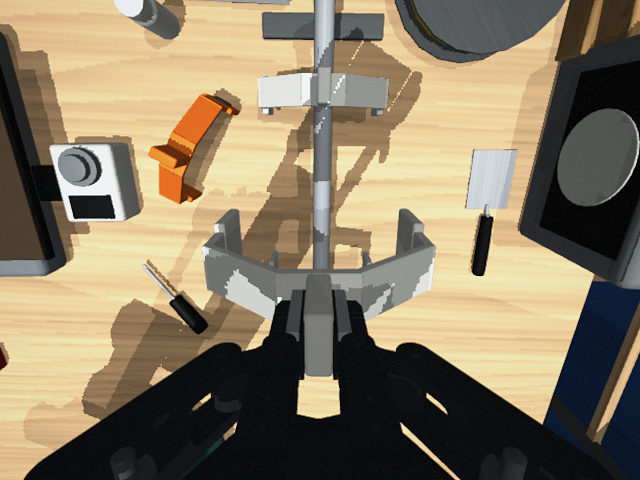

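View pics/scene2.png

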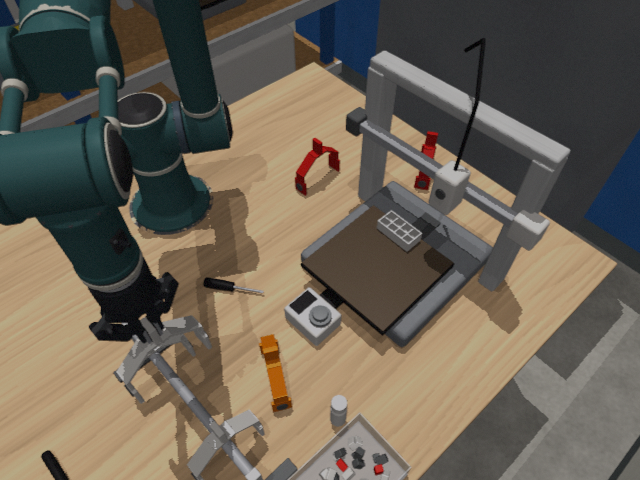

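The wrist view shows the held frame square over the bar, with tab at about (318,325) and bar at column 322. The scene view shows it above the gap, clear of both neighbours. It needs about 2.5 mm toward -y, then lowering.

Emit:
step_arm:
  commands:
    - {"fingers": 1,"dx": -0.001,"dy": 0.002,"dz": 0.02,"roll": 0.4}
    - {"fingers": 1,"dx": -0.001,"dy": 0.0025,"dz": 0.05,"roll": 0.4}
    - {"fingers": 1,"dx": -0.001,"dy": 0.0025,"dz": 0.08,"roll": 0.4}
    - {"fingers": 1,"dx": -0.001,"dy": 0.0025,"dz": 0.11,"roll": 0.4}
    - {"fingers": 1,"dx": -0.001,"dy": 0.0025,"dz": 0.14,"roll": 0.4}
    - {"fingers": 1,"dx": -0.001,"dy": 0.0025,"dz": 0.165,"roll": 0.4}
    - {"fingers": 1,"dx": -0.001,"dy": 0.0025,"dz": 0.185,"roll": 0.4}
    - {"fingers": 1,"dx": -0.001,"dy": 0.0025,"dz": 0.19,"roll": 0.4}

```text
time: 9.05
tool_pos: [0.5565, -0.2764, 0.1776]
tcp_rot: [-3.139, -0.058, 0.005]
wrist_force: [-0.3, 0.1, -1.2]
width: 0.136
grip_force: 42.8
```

Emit:
step_arm:
  commands:
    - {"fingers": 1,"dx": 0,"dy": 0,"dz": 0,"roll": 0}
    - {"fingers": 1,"dx": 0,"dy": 0,"dz": 0,"roll": 0}
    - {"fingers": 1,"dx": 0,"dy": 0,"dz": 0,"roll": 0}

```text
time: 9.43
tool_pos: [0.5586, -0.2775, 0.1816]
tcp_rot: [3.14, 0.059, 0.003]
wrist_force: [-0.3, 0.2, -1.4]
width: 0.134
grip_force: 42.8
```

```bash
python3 goal.py .5575 -.2765 .163 -87.8
```

```text
t 9.43 pos [ 0.5586 -0.2775  0.1816] yaw -87.87 d [-1.1 -1.1 18.6] roll -0.07 tilt [ 0.002  -0.0011 -1.    ] f [-0.33  0.17 -1.36] w 0.134 q [-0.5   0.2   1.77  0.    1.16  1.03]
```

Emit:
step_arm:
  commands:
    - {"fingers": 1,"dx": 0,"dy": 0,"dz": 0.005,"roll": 0}
    - {"fingers": 1,"dx": 0,"dy": 0,"dz": 0.01,"roll": 0}
    - {"fingers": 1,"dx": 0,"dy": 0,"dz": 0.013,"roll": 0}
    - {"fingers": 1,"dx": 0,"dy": 0,"dz": 0.014,"roll": 0}
    - {"fingers": 1,"dx": 0,"dy": 0,"dz": 0.014,"roll": 0}
    - {"fingers": 1,"dx": 0,"dy": 0,"dz": 0.014,"roll": 0}

```text
time: 10.18
tool_pos: [0.558, -0.2771, 0.1664]
tcp_rot: [3.141, 0.059, 0.0]
wrist_force: [-0.5, -0.3, -2.0]
width: 0.134
grip_force: 42.9
```

Emit:
step_arm:
  commands:
    - {"fingers": 1,"dx": 0,"dy": 0,"dz": 0.002,"roll": 0}
    - {"fingers": 1,"dx": 0,"dy": 0,"dz": 0.002,"roll": 0}
    - {"fingers": 1,"dx": 0,"dy": 0,"dz": 0.002,"roll": 0}

```text
time: 10.55
tool_pos: [0.5579, -0.2771, 0.1643]
tcp_rot: [-3.141, -0.058, 0.0]
wrist_force: [0.0, 0.1, -2.0]
width: 0.131
grip_force: 42.9
```

Emit:
step_arm:
  commands:
    - {"fingers": 1,"dx": 0,"dy": 0,"dz": 0.001,"roll": 0}
    - {"fingers": 1,"dx": 0,"dy": 0,"dz": 0.001,"roll": 0}
    - {"fingers": 1,"dx": 0,"dy": 0,"dz": 0.001,"roll": 0}

```text
time: 10.92
tool_pos: [0.5579, -0.2771, 0.1633]
tcp_rot: [-3.141, -0.059, 0.0]
wrist_force: [-0.4, -0.4, -2.0]
width: 0.135
grip_force: 43.0
```

Not yet touching; step down by 1 mm.

Emit:
step_arm:
  commands:
    - {"fingers": 1,"dx": 0,"dy": 0,"dz": 0.001,"roll": 0}
    - {"fingers": 1,"dx": 0,"dy": 0,"dz": 0.001,"roll": 0}
    - {"fingers": 1,"dx": 0,"dy": 0,"dz": 0.001,"roll": 0}

```text
time: 11.3
tool_pos: [0.5579, -0.2771, 0.1632]
tcp_rot: [3.141, 0.059, 0.001]
wrist_force: [-2.7, 1.8, 6.0]
width: 0.134
grip_force: 43.9
```

Emit:
step_arm:
  commands:
    - {"fingers": 1,"dx": 0,"dy": 0,"dz": 0.001,"roll": 0}
    - {"fingers": 1,"dx": 0,"dy": 0,"dz": 0.001,"roll": 0}
    - {"fingers": 1,"dx": 0,"dy": 0,"dz": 0.001,"roll": 0}

```text
time: 11.68
tool_pos: [0.558, -0.2771, 0.1631]
tcp_rot: [3.141, 0.059, 0.001]
wrist_force: [-4.7, 2.9, 10.4]
width: 0.133
grip_force: 44.6
```

```bash
python3 goal.py .5575 -.2765 .163 -87.8; python3 - <<'E'
from h import *
for n in("wrist","scene"):
    im,P=cloud(n); cv2.imwrite(f"pics/{n}3.png",im)
    Q=P.reshape(-1,3)
    def box(nm,x0,x1,y0,y1,z0,z1):
        q=Q[(Q[:,0]>x0)&(Q[:,0]<x1)&(Q[:,1]>y0)&(Q[:,1]<y1)&(Q[:,2]>z0)&(Q[:,2]<z1)]
        if len(q)>5: print(n,nm,len(q),q.mean(0).round(4),q.min(0).round(3),q.max(0).round(3),np.round(np.hstack([np.ravel(a) for a in cv2.minAreaRect(q[:,:2].astype(np.float32)*1000)]),1))
    box("frame",.53,.59,-.4,-.15,.05,.17); box("rail",.59,.64,-.3,-.25,.135,.165)
    box("shoulder+",.575,.59,-.24,-.2,.05,.17);box("shoulder-",.575,.59,-.35,-.31,.05,.17)
    box("hb tab",.64,.71,-.31,-.25,.18,.21)
E
```

```text
t 11.68 pos [ 0.558  -0.2771  0.1631] yaw -87.87 d [-0.5 -0.7  0.1] roll -0.07 tilt [ 6.e-04 -3.e-04 -1.e+00] f [-4.74  2.86 10.35] w 0.133 q [-0.5   0.22  1.79 -0.    1.13  1.03]
wrist frame 12564 [ 0.5649 -0.2791  0.1333] [ 0.538 -0.35   0.05 ] [ 0.59  -0.207  0.17 ] [ 565.4 -278.9   49.3  143.6    2.2]
wrist rail 4207 [ 0.6163 -0.2775  0.1482] [ 0.59  -0.288  0.139] [ 0.64  -0.267  0.152] [ 615.  -277.6   50.4   20.1    1.8]
wrist shoulder+ 159 [ 0.5758 -0.2115  0.0732] [ 0.575 -0.215  0.05 ] [ 0.576 -0.207  0.091] [ 575.7 -211.     7.6    1.3   89.3]
wrist shoulder- 488 [ 0.578  -0.3446  0.0874] [ 0.575 -0.35   0.05 ] [ 0.582 -0.325  0.135] [ 5.784e+02 -3.374e+02  6.800e+00  2.490e+01  1.000e-01]
wrist hb tab 2571 [ 0.6674 -0.2757  0.1944] [ 0.66  -0.282  0.18 ] [ 0.676 -0.269  0.198] [ 668.1 -275.6   15.2   12.2    1.7]
scene frame 1327 [ 0.5645 -0.2786  0.1314] [ 0.539 -0.35   0.05 ] [ 0.59 -0.2   0.17] [ 564.9 -274.6   49.7  149.9    0.7]
scene rail 301 [ 0.6154 -0.2735  0.1471] [ 0.59  -0.284  0.138] [ 0.64  -0.263  0.153] [ 615.2 -273.    49.8   20.     2.3]
scene shoulder+ 29 [ 0.5762 -0.2064  0.0716] [ 0.575 -0.21   0.053] [ 0.578 -0.203  0.09 ] [ 576.1 -206.4    2.5    7.2    5.3]
scene shoulder- 80 [ 0.5787 -0.3388  0.0902] [ 0.575 -0.346  0.051] [ 0.583 -0.311  0.14 ] [ 577.8 -328.4    8.    34.9    6.7]
scene hb tab 148 [ 0.6787 -0.2712  0.1932] [ 0.661 -0.277  0.18 ] [ 0.692 -0.265  0.198] [ 676.9 -271.1   30.7   12.     2.7]
```

Contact with the bar is clear (10 N). Ease off, then open.

Emit:
step_arm:
  commands:
    - {"fingers": 1,"dx": 0,"dy": 0,"dz": -0.0012,"roll": 0}
    - {"fingers": 1,"dx": 0,"dy": 0,"dz": -0.0012,"roll": 0}
    - {"fingers": 0.7,"dx": 0,"dy": 0,"dz": -0.0012,"roll": 0}
    - {"fingers": 0.5,"dx": 0,"dy": 0,"dz": -0.0012,"roll": 0}
    - {"fingers": 0.2,"dx": 0,"dy": 0,"dz": -0.0012,"roll": 0}
    - {"fingers": 0,"dx": 0,"dy": 0,"dz": -0.0012,"roll": 0}
    - {"fingers": 0,"dx": 0,"dy": 0,"dz": -0.0012,"roll": 0}
    - {"fingers": 0,"dx": 0,"dy": 0,"dz": -0.0012,"roll": 0}

```text
time: 12.78
tool_pos: [0.5579, -0.2771, 0.1625]
tcp_rot: [3.141, 0.059, 0.0]
wrist_force: [-0.3, 0.0, -0.1]
width: 0.499
grip_force: 0.0
```

Emit:
step_arm:
  commands:
    - {"fingers": 0,"dx": 0,"dy": 0,"dz": -0.005,"roll": 0}
    - {"fingers": 0,"dx": 0,"dy": 0,"dz": -0.015,"roll": 0}
    - {"fingers": 0,"dx": 0,"dy": 0,"dz": -0.03,"roll": 0}
    - {"fingers": 0,"dx": 0,"dy": 0,"dz": -0.06,"roll": 0}
    - {"fingers": 0,"dx": 0,"dy": 0,"dz": -0.1,"roll": 0}
    - {"fingers": 0,"dx": 0,"dy": 0,"dz": -0.13,"roll": 0}
    - {"fingers": 0,"dx": 0,"dy": 0,"dz": -0.13,"roll": 0}
    - {"fingers": 0,"dx": 0,"dy": 0,"dz": -0.13,"roll": 0}

```text
time: 13.78
tool_pos: [0.5577, -0.277, 0.2924]
tcp_rot: [-3.141, -0.059, 0.0]
wrist_force: [-0.3, 0.6, -0.3]
width: 0.502
grip_force: 0.0
```

```bash
cat > chk.py <<'E'
from h import *
import sys
for n in("wrist","scene","top"):
    im,P=cloud(n); cv2.imwrite(f"pics/{n}{sys.argv[1]}.png",im)
    Q=P.reshape(-1,3)
    def box(nm,x0,x1,y0,y1,z0,z1):
        q=Q[(Q[:,0]>x0)&(Q[:,0]<x1)&(Q[:,1]>y0)&(Q[:,1]<y1)&(Q[:,2]>z0)&(Q[:,2]<z1)]
        if len(q)>5: print(n,nm,len(q),q.mean(0).round(4),"zmed",np.median(q[:,2]).round(4),np.round(np.hstack([np.ravel(a) for a in cv2.minAreaRect(q[:,:2].astype(np.float32)*1000)]),1))
    box("frame",.53,.59,-.4,-.15,.05,.21); box("tab",.53,.59,-.32,-.23,.175,.21); box("rail",.59,.64,-.3,-.25,.135,.165)
    box("hb tab",.64,.71,-.31,-.25,.18,.21); box("ha tab",.4,.48,-.31,-.25,.18,.21)
    box("button",.555,.6,.025,.07,.06,.09)
E
python3 goal.py .575 .048 .15 -30; python3 chk.py 4
```

```text
t 13.78 pos [ 0.5577 -0.277   0.2924] yaw -87.86 d [  29.4 -324.1  142.4] roll -57.86 tilt [-0.  0. -1.] f [-0.27  0.56 -0.25] w 0.502 q [-0.5   0.13  1.65 -0.    1.36  1.03]
wrist frame 5864 [ 0.5621 -0.2796  0.1448] zmed 0.148 [ 559.9 -279.2   60.1  143.1    1.2]
wrist tab 676 [ 0.5605 -0.279   0.1935] zmed 0.195 [ 558.3 -279.2   30.1   11.9    2.2]
wrist rail 1414 [ 0.6158 -0.2775  0.148 ] zmed 0.1487 [ 614.9 -277.8   49.7   19.7    1.5]
wrist hb tab 936 [ 0.6756 -0.2754  0.195 ] zmed 0.1952 [ 675.5 -275.6   29.5   11.7    1.7]
wrist ha tab 490 [ 0.448  -0.2837  0.193 ] zmed 0.1948 [ 444.4 -283.8   30.4   10.8    2.2]
wrist button 1541 [0.5776 0.0429 0.0682] zmed 0.071 [577.3  47.3  44.7  44.4  89.6]
scene frame 1634 [ 0.5632 -0.2779  0.139 ] zmed 0.1439 [ 561.1 -275.1  150.6   58.    84.5]
scene tab 143 [ 0.5621 -0.2749  0.1917] zmed 0.1937 [ 559.7 -274.5   31.4   12.     2.8]
scene rail 298 [ 0.6153 -0.2735  0.1471] zmed 0.1474 [ 614.9 -272.9   50.2   20.1    2.1]
scene hb tab 151 [ 0.6787 -0.2713  0.1928] zmed 0.1938 [ 676.9 -271.1   30.7   11.9    2. ]
scene button 296 [0.5787 0.0488 0.068 ] zmed 0.0697 [577.5  48.2  42.7  44.   88.8]
top frame 705 [ 0.5532 -0.2567  0.1344] zmed 0.1416 [ 559.8 -275.8  147.7   59.2   88.9]
top tab 37 [ 0.548  -0.2744  0.1909] zmed 0.1925 [ 549.1 -275.9   13.6   17.    81.1]
top rail 140 [ 0.6154 -0.273   0.1482] zmed 0.1486 [ 616.  -273.5   48.3   19.7    4.1]
top hb tab 71 [ 0.6735 -0.2711  0.1937] zmed 0.195 [ 673.9 -271.4   13.    29.3   86.4]
top ha tab 15 [ 0.4497 -0.2754  0.1885] zmed 0.1896 [ 448.2 -274.9    5.4   14.8   67.5]
top button 203 [0.5741 0.0493 0.069 ] zmed 0.069 [5.754e+02 4.740e+01 4.070e+01 4.370e+01 1.000e-01]
```

View pics/wrist4.png

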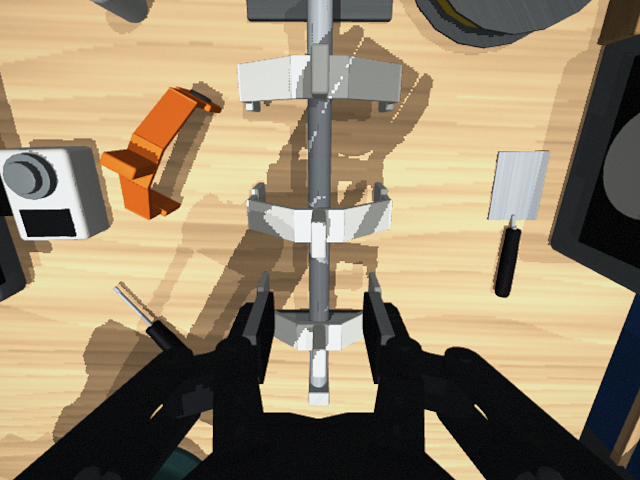

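The frame hangs at about (318,215) on the bar, square, level and centred (tab top at 0.195, like its neighbours). Next the button: shut the fingers and move above it.

Emit:
step_arm:
  commands:
    - {"fingers": 0,"dx": 0.003,"dy": -0.03,"dz": -0.01,"roll": -7}
    - {"fingers": 0.5,"dx": 0.007,"dy": -0.08,"dz": -0.01,"roll": -14}
    - {"fingers": 1,"dx": 0.012,"dy": -0.13,"dz": -0.01,"roll": -21}
    - {"fingers": 1,"dx": 0.016,"dy": -0.18,"dz": 0.0,"roll": -28}
    - {"fingers": 1,"dx": 0.021,"dy": -0.23,"dz": 0.03,"roll": -35}
    - {"fingers": 1,"dx": 0.026,"dy": -0.28,"dz": 0.06,"roll": -42}
    - {"fingers": 1,"dx": 0.03,"dy": -0.31,"dz": 0.08,"roll": -50}
    - {"fingers": 1,"dx": 0.031,"dy": -0.324,"dz": 0.09,"roll": -58}

```text
time: 14.92
tool_pos: [0.5749, 0.0498, 0.1992]
tcp_rot: [-2.711, -1.582, 0.007]
wrist_force: [0.1, 0.2, -0.2]
width: -0.004
grip_force: 0.0
```

Emit:
step_arm:
  commands:
    - {"fingers": 1,"dx": 0,"dy": 0,"dz": 0,"roll": 0}
    - {"fingers": 1,"dx": 0,"dy": 0,"dz": 0,"roll": 0}
    - {"fingers": 1,"dx": 0,"dy": 0,"dz": 0,"roll": 0}

```text
time: 15.3
tool_pos: [0.5773, 0.047, 0.2032]
tcp_rot: [2.72, 1.57, 0.001]
wrist_force: [-0.1, 0.1, -0.1]
width: 0.002
grip_force: 0.0
```

```bash
python3 goal.py .5765 .048 .085 -30; python3 - <<'E'
from h import *
for n in("wrist","scene"):
    im,P=cloud(n); cv2.imwrite(f"pics/{n}5.png",im); Q=P.reshape(-1,3)
    q=Q[(abs(Q[:,0]-.577)<.03)&(abs(Q[:,1]-.048)<.03)]
    print(n,np.histogram(q[:,2],bins=np.arange(.045,.095,.0025)))
    t=q[(q[:,2]>.066)&(q[:,2]<.09)]; print(len(t),t.mean(0),cv2.minEnclosingCircle(t[:,:2].astype(np.float32)*1000))
E
```

```text
t 15.3 pos [0.5773 0.047  0.2032] yaw -30.0 d [  0.4  -1.3 118.2] roll -0.0 tilt [ 1.1e-03 -1.0e-04 -1.0e+00] f [-0.08  0.06 -0.11] w 0.002 q [ 0.04  0.1   1.85 -0.    1.19  0.56]
wrist (array([ 91, 546, 710,  25,  27,  28, 739, 457,  26,  41, 779, 456,   0,
         0,   0,   0,   0,   0,   0]), array([0.045 , 0.0475, 0.05  , 0.0525, 0.055 , 0.0575, 0.06  , 0.0625,
       0.065 , 0.0675, 0.07  , 0.0725, 0.075 , 0.0775, 0.08  , 0.0825,
       0.085 , 0.0875, 0.09  , 0.0925]))
1289 [0.57521017 0.04993591 0.07206977] ((574.73095703125, 49.07874298095703), 17.736108779907227)
scene (array([ 44, 103,  74,  23,  19,  35,  93,  49,  13,  42,  77,  51,   6,
         0,   0,   0,   0,   0,   0]), array([0.045 , 0.0475, 0.05  , 0.0525, 0.055 , 0.0575, 0.06  , 0.0625,
       0.065 , 0.0675, 0.07  , 0.0725, 0.075 , 0.0775, 0.08  , 0.0825,
       0.085 , 0.0875, 0.09  , 0.0925]))
184 [0.57652649 0.05192173 0.07125544] ((578.2017211914062, 54.98606872558594), 20.855148315429688)
```

View pics/wrist5.png

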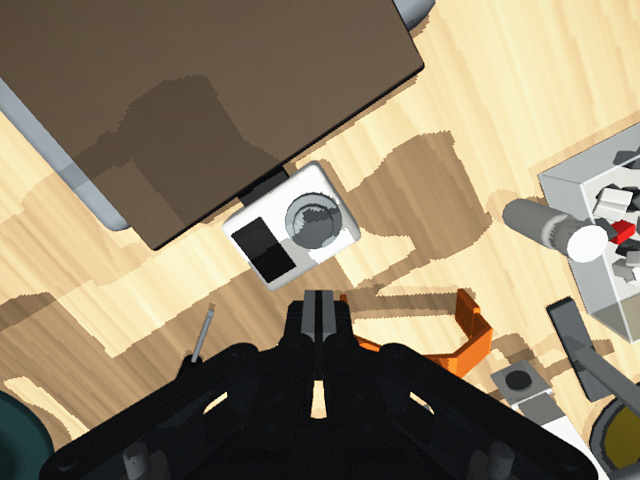

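The button is at about (314,220) in the wrist view: centre (0.575, 0.049), top at z ≈ 0.072. The shut fingers are just above it, so I move down to hover.

```bash
python3 goal.py .575 .049 .08 -30
```

```text
t 15.4 pos [0.5772 0.0471 0.2032] yaw -29.97 d [  0.5  -3.  123.2] roll 0.03 tilt [ 0.0012 -0.     -1.    ] f [0.81 0.24 0.07] w 0.001 q [ 0.04  0.1   1.85 -0.    1.19  0.56]
```

Emit:
step_arm:
  commands:
    - {"fingers": 1,"dx": 0,"dy": -0.002,"dz": 0.03,"roll": 0}
    - {"fingers": 1,"dx": 0,"dy": -0.002,"dz": 0.07,"roll": 0}
    - {"fingers": 1,"dx": 0,"dy": -0.002,"dz": 0.1,"roll": 0}
    - {"fingers": 1,"dx": 0,"dy": -0.002,"dz": 0.118,"roll": 0}
    - {"fingers": 1,"dx": 0,"dy": -0.002,"dz": 0.123,"roll": 0}
    - {"fingers": 1,"dx": 0,"dy": -0.002,"dz": 0.123,"roll": 0}
    - {"fingers": 1,"dx": 0,"dy": -0.002,"dz": 0.123,"roll": 0}

```text
time: 16.27
tool_pos: [0.5764, 0.0489, 0.081]
tcp_rot: [2.718, 1.573, 0.004]
wrist_force: [-0.5, 0.4, -0.6]
width: -0.002
grip_force: 0.0
```

Emit:
step_arm:
  commands:
    - {"fingers": 1,"dx": 0,"dy": 0,"dz": 0.005,"roll": 0}
    - {"fingers": 1,"dx": 0,"dy": 0,"dz": 0.009,"roll": 0}
    - {"fingers": 1,"dx": 0,"dy": 0,"dz": 0.011,"roll": 0}
    - {"fingers": 1,"dx": 0,"dy": 0,"dz": 0.011,"roll": 0}

```text
time: 16.77
tool_pos: [0.5755, 0.0489, 0.0688]
tcp_rot: [2.719, 1.574, 0.001]
wrist_force: [1.3, 0.9, 2.9]
width: -0.001
grip_force: 1.6
```

Emit:
step_arm:
  commands:
    - {"fingers": 1,"dx": 0,"dy": 0,"dz": 0.002,"roll": 0}
    - {"fingers": 1,"dx": 0,"dy": 0,"dz": 0.003,"roll": 0}
    - {"fingers": 1,"dx": 0,"dy": 0,"dz": 0.003,"roll": 0}

```text
time: 17.15
tool_pos: [0.5755, 0.0489, 0.066]
tcp_rot: [2.719, 1.574, 0.001]
wrist_force: [-0.7, 0.9, 6.2]
width: -0.006
grip_force: 2.8
```

Emit:
step_arm:
  commands:
    - {"fingers": 1,"dx": 0,"dy": 0,"dz": 0.001,"roll": 0}
    - {"fingers": 1,"dx": 0,"dy": 0,"dz": 0.001,"roll": 0}
    - {"fingers": 1,"dx": 0,"dy": 0,"dz": 0.001,"roll": 0}

```text
time: 17.52
tool_pos: [0.5756, 0.0489, 0.0659]
tcp_rot: [2.718, 1.574, 0.001]
wrist_force: [-2.1, 0.2, 11.6]
width: 0.002
grip_force: 5.4
```

Hard stop reached (force rising with no more travel). Release and check.

Emit:
step_arm:
  commands:
    - {"fingers": 1,"dx": 0,"dy": 0,"dz": -0.01,"roll": 0}
    - {"fingers": 1,"dx": 0,"dy": 0,"dz": -0.04,"roll": 0}
    - {"fingers": 1,"dx": 0,"dy": 0,"dz": -0.08,"roll": 0}
    - {"fingers": 1,"dx": 0,"dy": 0,"dz": -0.12,"roll": 0}
    - {"fingers": 1,"dx": 0,"dy": 0,"dz": -0.14,"roll": 0}
    - {"fingers": 1,"dx": 0,"dy": 0,"dz": -0.14,"roll": 0}
    - {"fingers": 1,"dx": 0,"dy": 0,"dz": -0.14,"roll": 0}
    - {"fingers": 1,"dx": 0,"dy": 0,"dz": -0.14,"roll": 0}

```text
time: 18.52
tool_pos: [0.5737, 0.0488, 0.2021]
tcp_rot: [-2.717, -1.573, 0.006]
wrist_force: [-0.7, 0.1, 0.3]
width: 0.0
grip_force: 0.0
```

```bash
python3 chk.py 6; python3 goal.py .575 .049 .2 -30
```

```text
wrist frame 17 [ 0.5733 -0.207   0.053 ] zmed 0.0526 [ 573.  -206.8    2.5    3.8   78.1]
wrist button 2215 [0.5774 0.0501 0.068 ] zmed 0.0713 [5.776e+02 4.760e+01 4.480e+01 4.480e+01 5.000e-01]
scene frame 1634 [ 0.5631 -0.2779  0.1389] zmed 0.1439 [ 560.7 -274.9  150.5   59.4   84. ]
scene tab 144 [ 0.5622 -0.2748  0.1914] zmed 0.1934 [ 559.  -274.4   31.2   12.2    2. ]
scene rail 292 [ 0.6152 -0.2734  0.1471] zmed 0.1476 [ 614.8 -273.    49.4   20.1    2.1]
scene hb tab 147 [ 0.6786 -0.2713  0.1931] zmed 0.1938 [ 676.8 -271.    30.9   12.     1.9]
scene ha tab 117 [ 0.4477 -0.2793  0.1925] zmed 0.1936 [ 445.6 -279.2   30.8   11.9    2.8]
scene button 298 [0.5787 0.0486 0.0679] zmed 0.0699 [577.4  48.   44.7  42.8   0.9]
top frame 856 [ 0.5557 -0.2653  0.138 ] zmed 0.1434 [ 559.7 -274.2   59.7  146.8    4.2]
top tab 78 [ 0.556  -0.2741  0.1917] zmed 0.1942 [ 556.2 -275.2   29.1   13.     6.1]
top rail 147 [ 0.6146 -0.2734  0.1475] zmed 0.1473 [ 614.6 -274.7   49.3   21.1    1.1]
top hb tab 75 [ 0.6731 -0.2713  0.1928] zmed 0.194 [ 672.9 -272.3   28.8   12.8    2.1]
top ha tab 76 [ 0.4421 -0.2794  0.1934] zmed 0.1942 [ 441.6 -280.2   13.2   27.5   89.9]
t 18.68 pos [0.5744 0.0488 0.2031] yaw -29.87 d [0.5 0.4 3.1] roll 0.13 tilt [-2.3e-03 -1.0e-04 -1.0e+00] f [-0.59 -0.85 -0.93] w -0.002 q [0.04 0.1  1.85 0.   1.19 0.56]
```

The frame is hanging undisturbed and the button is back up, so I'm handing the job in.

```bash
python3 -c "from workcell import *; print(finish_job())"
```

```text
the job is handed in; nothing more can be done
None
```

The frame hangs level and square on the bar, about 115 mm from each neighbour. The start button was pressed to its stop and came back up. I handed the job in at about 19 s; no verdict came back.

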